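Straighten the lid of the bearing dish and weight it down

ROBOT

A 7-joint arm with a two-finger parallel gripper is mounted at the origin on the work surface. World frame = base frame: x ahead of the robot, y to its left, z up, the work surface at z = 0. Lengths are in m, angles in rad, forces in N, time in s.
With the tool pointing down it reaches from about 0.425 to 0.95 m from the base axis. Payload 4.7 kg.
Tool frame: the origin (TCP) lies midway between the tips of the shut fingers; the grasp point (between the pads) lies 19 mm behind it; z points along the fingers, y is the direction in which the jaws open and shut (so a half turn about z gives the same grasp; the last joint's range is limited). The gripper opens to 85 mm and grips with 20 to 120 N. Pads are 22 mm wide; open, the fingers measure 114 mm over their backs; the gripper's body (76 mm by 85 mm) begins 54 mm behind the grasp point. The pads swing forward as they close: fully open they stand 13 mm farther back than shut.
Start: joints at [-1.334, 0.469, -0.049, 1.532, 0.024, 1.141, -0.082], TCP at [0.177, 0.651, 0.231] pointing down, gripper open.
Joint ranges: [-2.59, 2.59], [-0.33, 1.99], [-1.39, 1.29], [0.1, 2.45], [-1.04, 4.18], [0.21, 1.99], [-2.66, 2.66]. Speed limits (rad/s): [2.57, 2.57, 3.14, 3.14, 3.14, 3.14, 3.14].

INTERFACE

Orientations are given as a rotation vector (axis times angle).
In Python, from workcell import robot gives the robot as it stands.
- The arm moves only by the shell command python3 -m creep 'ROWS' [OPENING]. ROWS is JSON, a list of rows, each a list of 4 numbers: the shift along the tool's x, y, z in m, then the turn about the tool's z in rad. A call has 1 to 12 rows; each row is the pose to reach, as a shift and turn from the pose commanded when the call began, along the tool's axes at that moment; what a row does not reach only later rows make up. A row lasts 1/12 s, in which the tool goes at most 41.7 mm and 7.16 degrees, less where a joint would pass 70% of its speed; a pose out of reach is approached as far as the arm can. A call with a gripper value outside its range is refused whole. OPENING is the opening, from 0 (shut) to 1 (fully open), set as the call begins (- or left out, the last holds). The fingers move at their own pace and stop on an object; the grip force is fixed at half the most. Time passes only in rows, so rows that repeat a pose let the fingers close. It gives the time, the measured TCP pose, the force and the opening at its end, in the units of the state.
- robot.sense(): the state, without advancing time (a new reading comes with each control period).
- robot.grab_frame(name): name is "scene" or "top"; returns a dict with "image" (420x560x3 uint8, blue, green, red), "z_map" (420x560 float32, m along the optical axis (not along the pixel's ray), 0 where there is no reading), "intrinsics" (3x3 intrinsics, pixels), "rvec" (rotation vector, rad) and "tvec" (3), from world to camera coordinates, as OpenCV has them. Camera axes: x right, y down, z forward; pixel columns grow to the right and rows downward; lengths in m; the calibration is good to about 2 mm. A picture is of the moment at which its call begins.
- robot.hand_in(): hands the job in, once; it reports no verdict.
Trained networks look in the newest picture that a camera, given by its name, has taken for a name from the list of things; names that differ only in an ending like _2 or _b are one class to them, and where a whole thing is asked for, a point or a joint stands for the part that bears it (a point fixed in the world has none). Each returns a list of dicts, best first, with "p" (0 to 1); they miss things now and then, are a little off and sometimes report something else, mostly with a low value. They report only what shows in the picture. A call takes as long as a camera call. They do not tell look-alikes from the thing itself.
- robot.search_frame(camera, thing): "point" ([column, row] in pixels, amid what is visible of it).
The state is a dict: "t": time; "joints": joint angles; "qd": joint speeds; "effort": joint torques, N m; "tcp_pos": TCP position; "tool_rot": TCP orientation; "contact_force": force on the tool from outside, world axes, zero at the start; "ft_torque": the same for the moment, N m; "width": finger opening in m.
Only numpy, scipy, OpenCV 4.12 (cv2) and the standard library are available. Lean on these libraries where they do the work, as an engineer would, in place of code of your own. Each camera call takes 0.05 s, during which the arm holds its last target.

TASK

The white lid of the round metal parts dish has been left askew. Take it by its flared lip and raise that edge first, a good 25 mm clear of the rim while the far edge stays down on the dish (do not lift the lid high), then set it back centred so that it sits down flat all round. Then lay the steel block gently and flat on the middle of the lid to keep it shut, let go, and leave the other things on the bench where they are.

Things in the scene. Friction and masses are not known exactly. Their poses are not given: they have to be found in the camera images.
- dish: Round shallow metal dish fixed to the bench, open at the top: outer diameter 140 mm, wall 3 mm, rim 32 mm above the bench. Origin on the bench at its centre; z up, x roughly away from the robot. At the start the lid has slid 12 to 20 mm along +x and up to 5 mm sideways.
- dish_rim (a point): Centre of the dish's mouth, level with its rim (32 mm above the bench), axes as the dish.
- lid_center (a point): The loose white plastic lid, 152 mm across. This point is on its axis, halfway up: 6 mm above the skirt's lower edge, 6 mm below the top face. z is its upward normal, -x points to its lip. Seated, it lies 3 mm below the dish's rim, on the dish's axis. It starts cocked about 0.1 rad, lip side higher: the skirt hangs inside the dish's mouth on the lip side and outside the dish on the far side.
- lid_lip (a point): Where to grip the lip, mid-thickness, at (-80.6, 0, 28.0) mm from lid_center; axes as the lid. The lip is a flat plate 92 mm wide along y, 4.5 mm thick, rising 43 mm from its foot, (-62, 0, 5.8) mm from lid_center, along (-0.643, 0, 0.766), so 40 degrees outward. Pinch it across its thickness, fingers down the slope, tips 12 mm or more from the foot.
- lid_near_edge (a point): Lower edge of the skirt on the lip side (outer face), at (-76, 0, -6) mm from lid_center in the lid's axes.
- lid_far_edge (a point): Lower edge of the skirt on the side opposite the lip (outer face), at (76, 0, -6) mm from lid_center.
- block_center (a point): Centre of the loose plain steel block, 75 x 40 x 36 mm (its x, y, z), about 0.75 kg, lying flat on the bench to the left or right of the dish.
- battery_center (a point): Centre of a black battery pack 105 x 36 x 28 mm, on the other side of the dish. Leave alone.
- motor_center (a point): A small metal motor standing on the bench, 36 mm diameter, 44 mm tall with its shaft; point 20 mm up. Leave alone.
- carton_center (a point): Centre of a cardboard box 90 x 120 x 50 mm. Leave alone.
- frame_arm_center (a point): Black lattice frame arm, 175 mm long, 16 mm high, beyond the dish. Leave alone.
- propeller_center (a point): Hub of a white two-bladed propeller, 216 mm long, 10 mm high, lying flat well to the left. Leave alone.
- driver_center (a point): Middle of a screwdriver, 190 mm long, lying well to the right. Leave alone.
- block: The same steel block; origin at the centre of its underside.
- lid: The same lid, about 130 g, 12 mm high without its lip: a 3 mm top plate and a downward skirt 9 mm deep and 3 mm thick, outer diameter 152 mm, inner 146 mm (3 mm play all round the dish). Origin on its axis, level with the skirt's lower edge; axes as lid_center.
Not all that is in view belongs to the job. Leave any green or red look-alike of the lid alone.

How it is judged:
By the outcome, as a careful person would: the job done as asked, in the order asked, and still so for the second after the job is handed in, with the robot touching nothing.
It also fails if it takes over 51 s, if anything falls off the work surface, if the arm or the gripper's body presses on something with over 40 N, if the wrist force passes 120 N, or if a joint passes its speed limit or range.

## Working session

There is one attempt and no reset: what is moved stays moved. The work goes in short steps, Python scripts to look and compute and a shell command to move; the robot and the scene stay as the last step left them, time stands still between calls to the robot, and variables do not carry over. Pictures are saved under pics/ and viewed, and the job is handed in when it is done.

```bash
ls -la; mkdir -p pics
cat > h.py <<'E'
import numpy as np, cv2
from workcell import robot
from scipy.spatial.transform import Rotation as R
def cam(f):
    return np.array(f['intrinsics']),R.from_rotvec(np.ravel(f['rvec'])).as_matrix(),np.ravel(f['tvec'])
def cloud(f):
    K,Rm,t=cam(f);z=f['z_map'];v,u=np.indices(z.shape)
    P=np.stack([(u-K[0,2])/K[0,0]*z,(v-K[1,2])/K[1,1]*z,z],-1)
    W=(P-t)@Rm; W[z<=0]=np.nan
    return W
def proj(f,p):
    K,Rm,t=cam(f);c=np.atleast_2d(p)@Rm.T+t;c=c@K.T;return c[:,:2]/c[:,2:]
E
python3 - <<'E'
from h import *
import pickle
for n in('scene','top'):
    f=robot.grab_frame(n);cv2.imwrite(f'pics/{n}0.png',f['image']);pickle.dump(f,open(n+'0.pkl','wb'))
    W=cloud(f)
    K,Rm,t=cam(f);print(n,(-t@Rm).round(3),Rm[2].round(2),K[0,0])
    for th in['dish','lid_center','lid_lip','block_center','battery_center','motor_center','carton_center']:
        for d in robot.search_frame(n,th)[:3]:
            u,v=map(int,np.round(d['point']));print(th,d['p'],u,v,W[min(v,419),min(u,559)].round(3))
print(robot.sense())
E
```

```text
total 12
drwxr-xr-x  3 agent agent 4096 Dec  6 13:40 .
drwxr-xr-x 23 root  root  4096 Dec  6 13:40 ..
drwxr-xr-x  2 agent agent 4096 Dec  6 13:40 pics
scene [ 1.325 -0.172  1.283] [-0.51  0.11 -0.85] 516.7526933638808
dish 0.29 186 214 [ 0.526 -0.26   0.033]
lid_center 0.96 263 209 [ 0.56  -0.045  0.039]
lid_center 0.93 301 150 [0.357 0.118 0.011]
lid_center 0.82 210 164 [ 0.348 -0.168  0.009]
lid_lip 0.84 263 209 [ 0.56  -0.045  0.039]
lid_lip 0.57 207 162 [ 0.337 -0.175  0.008]
lid_lip 0.55 298 152 [0.367 0.106 0.017]
block_center 0.87 354 169 [0.482 0.248 0.038]
battery_center 0.96 185 215 [ 0.527 -0.264  0.031]
motor_center 0.73 361 251 [0.743 0.19  0.027]
carton_center 0.87 215 271 [ 0.729 -0.207  0.055]
carton_center 0.48 300 276 [0.774 0.012 0.015]
top [0.218 0.005 1.701] [ 0.21  0.01 -0.98] 490.08924712916036
dish 0.68 293 232 [ 0.483 -0.021  0.08 ]
lid_center 0.87 299 210 [ 0.566 -0.039  0.046]
lid_center 0.84 253 271 [0.352 0.109 0.018]
lid_center 0.63 335 280 [ 0.334 -0.171  0.022]
lid_lip 0.97 300 208 [ 0.574 -0.042  0.042]
lid_lip 0.97 332 276 [ 0.348 -0.161  0.016]
lid_
[... 294 characters left out ...]
298 211 [ 0.562 -0.035  0.047]
{'t': 0.8, 'joints': array([-1.3338915 ,  0.46854089, -0.04858064,  1.5324838 ,  0.02409985,
        1.140979  , -0.08234829]), 'qd': array([ 0.00037675,  0.00033293, -0.0013579 ,  0.00120165, -0.0006334 ,
        0.00092357,  0.00067024]), 'effort': array([ 3.07831260e-04, -5.10093033e+01, -4.68601577e-02, -2.37999326e+01,
        1.07546514e-02,  6.88330128e-04, -1.89063468e-05]), 'tcp_pos': array([0.17728762, 0.65133569, 0.23138155]), 'tool_rot': array([-4.16382650e-01, -3.11386346e+00, -2.75776836e-04]), 'contact_force': array([-0.02372761, -0.71258374,  0.53444647]), 'ft_torque': array([ 0.01626636,  0.00863989, -0.02332452]), 'width': 0.08538986318097001}
```

View pictures.

View pics/scene0.png

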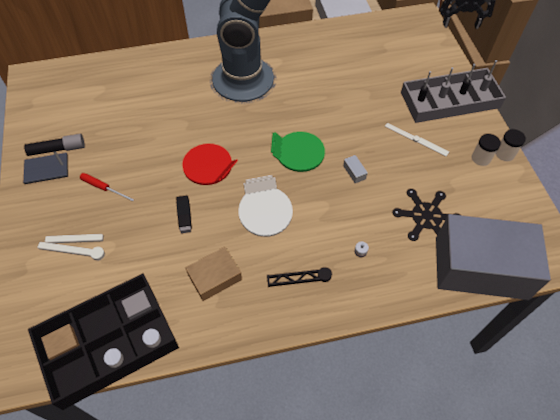

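View pics/top0.png

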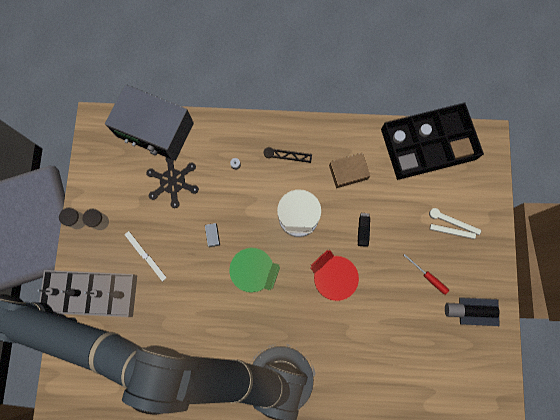

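Run:
```python
import pickle,cv2
f=pickle.load(open('top0.pkl','rb'));cv2.imwrite('pics/topcrop.png',cv2.resize(f['image'][150:310,200:380],None,fx=4,fy=3.7,interpolation=cv2.INTER_CUBIC)[:590,:720])
f=pickle.load(open('scene0.pkl','rb'));cv2.imwrite('pics/scenecrop.png',cv2.resize(f['image'][120:270,180:380],None,fx=4,fy=4,interpolation=cv2.INTER_CUBIC))
```

```text
(no output)
```

View pics/topcrop.png

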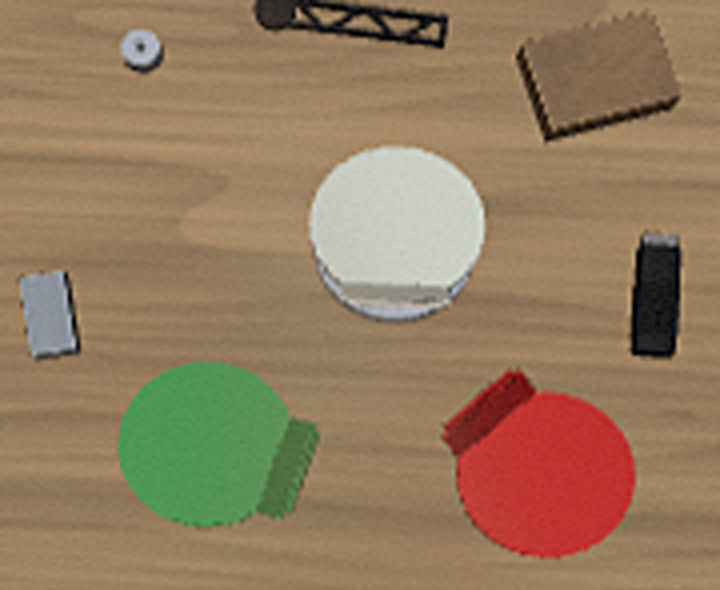

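View pics/scenecrop.png

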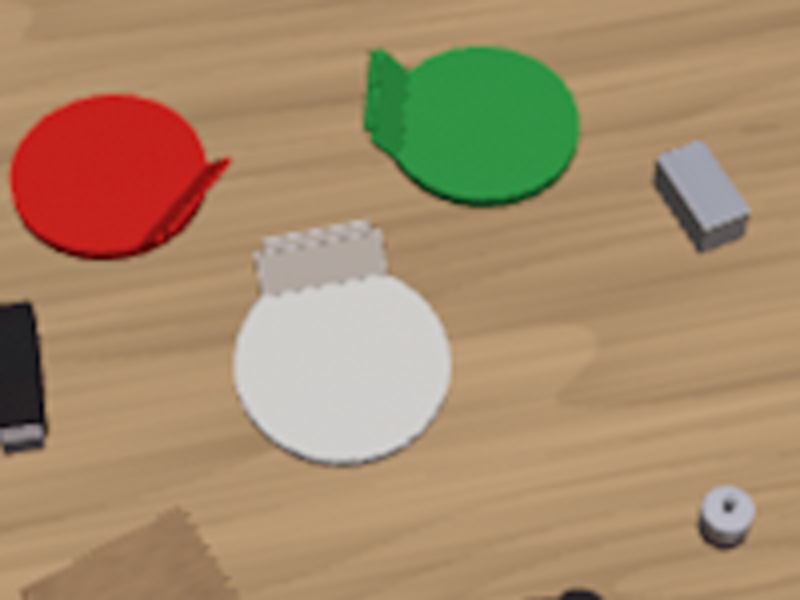

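```bash
python3 -m creep --help 2>&1 | head -20
python3 - <<'E'
from h import *
import pickle
F={n:pickle.load(open(n+'0.pkl','rb')) for n in('top','scene')}
for n,f in F.items():
    W=cloud(f);im=f['image'].astype(int)
    hsv=cv2.cvtColor(f['image'],cv2.COLOR_BGR2HSV)
    box=(abs(W[...,0]-0.56)<.16)&(abs(W[...,1]+.04)<.12)
    print(n,box.sum())
    bench=(abs(W[...,2])<.012)&(hsv[...,1]>80); print('bench z',np.median(W[bench][:,2]),W[bench][:,2].std())
    white=box&(hsv[...,1]<45)&(W[...,2]>.02)
    P=W[white];print('n',len(P),'z pct',np.percentile(P[:,2],[1,10,50,90,99]).round(4))
    # plane fit for top (robust)
    m=np.ones(len(P),bool)
    for k in range(15):
        A=np.c_[P[m][:,:2],np.ones(m.sum())];c=np.linalg.lstsq(A,P[m][:,2],rcond=None)[0]
        r=P[:,2]-np.c_[P[:,:2],np.ones(len(P))]@c; m=abs(r)<max(.004,.02/(k+1))
    print('plane',c.round(4),m.sum(),'tilt',np.hypot(*c[:2]).round(4),'std',r[m].std())
    Q=P[m]
    (cx,cy),rad=cv2.minEnclosingCircle(Q[:,:2].astype(np.float32));print('disc',cx,cy,rad,'ctr z',c@[cx,cy,1], 'mean',Q.mean(0).round(4))
    print('above-plane pts',P[r>.008].mean(0).round(4),(r>.008).sum(), P[r>.008].min(0).round(3),P[r>.008].max(0).round(3))
    print('below',(r<-.006).sum())
# blocks
    for nm,(x,y),z0,z1 in(('block',(.475,.25),.02,.05),):
        b=(abs(W[...,0]-x)<.07)&(abs(W[...,1]-y)<.06)&(W[...,2]>z0)&(W[...,2]<z1)
        Pb=W[b].astype(np.float32);print(nm,b.sum(),cv2.minAreaRect(Pb[:,:2]),np.median(Pb[:,2]))
E
```

```text
invalid input: not JSON, or not a number
top 6013
bench z -0.00024214325922893983 0.0041723028091284866
n 1563 z pct [0.0271 0.0325 0.0413 0.0529 0.0835]
plane [-0.1259 -0.0008  0.1127] 983 tilt 0.1259 std 0.002180748854587673
disc 0.5678168535232544 -0.038435887545347214 0.07600441575050354 ctr z 0.04118023554382609 mean [ 0.5702 -0.0384  0.0409]
above-plane pts [ 0.5004 -0.0358  0.0719] 145 [ 0.482 -0.094  0.042] [0.631 0.027 0.094]
below 145Traceback (most recent call last):
  File "<stdin>", line 25, in <module>
cv2.error: OpenCV(4.12.0) /io/opencv/modules/imgproc/src/convhull.cpp:143: error: (-215:Assertion failed) total >= 0 && (depth == CV_32F || depth == CV_32S) in function 'convexHull'
```

Run:
```python
from h import *
import pickle
f=pickle.load(open('top0.pkl','rb'))
W=cloud(f)
for v in range(222,244,2):
    print(v,[ (int(W[v,u,2]*1000),f['image'][v,u].max()) for u in range(280,320,4)])
```

```text
222 [(31, np.uint8(182)), (52, np.uint8(198)), (47, np.uint8(198)), (45, np.uint8(203)), (35, np.uint8(201)), (44, np.uint8(202)), (44, np.uint8(208)), (47, np.uint8(207)), (43, np.uint8(204)), (45, np.uint8(214))]
224 [(28, np.uint8(124)), (44, np.uint8(201)), (47, np.uint8(200)), (46, np.uint8(203)), (46, np.uint8(202)), (52, np.uint8(204)), (39, np.uint8(205)), (44, np.uint8(207)), (44, np.uint8(205)), (34, np.uint8(148))]
226 [(5, np.uint8(143)), (4, np.uint8(118)), (51, np.uint8(173)), (49, np.uint8(175)), (47, np.uint8(185)), (51, np.uint8(197)), (51, np.uint8(170)), (47, np.uint8(213)), (39, np.uint8(220)), (-2, np.uint8(142))]
228 [(3, np.uint8(149)), (5, np.uint8(188)), (66, np.uint8(151)), (65, np.uint8(147)), (67, np.uint8(145)), (69, np.uint8(140)), (52, np.uint8(139)), (60, np.uint8(140)), (3, np.uint8(77)), (0, np.uint8(148))]
230 [(-2, np.uint8(138)), (24, np.uint8(108)), (76, np.uint8(155)), (84, np.uint8(144)), (75, np.uint8(155)), (82, np.uint8(142)), (67, np.uint8(150)), (71, np.uint8(119)), (76, np.uint8(131)), (-6, np.uint8(138))]
232 [(0, np.uint8(147)), (0, np.
[... 524 characters left out ...]
t8(119)), (0, np.uint8(144)), (-5, np.uint8(142)), (-1, np.uint8(144))]
238 [(-5, np.uint8(151)), (5, np.uint8(152)), (-2, np.uint8(152)), (2, np.uint8(153)), (-10, np.uint8(156)), (0, np.uint8(152)), (3, np.uint8(151)), (3, np.uint8(146)), (-1, np.uint8(147)), (4, np.uint8(143))]
240 [(4, np.uint8(152)), (0, np.uint8(148)), (-4, np.uint8(150)), (2, np.uint8(147)), (-1, np.uint8(152)), (5, np.uint8(156)), (0, np.uint8(148)), (-1, np.uint8(156)), (-2, np.uint8(151)), (2, np.uint8(155))]
242 [(-4, np.uint8(146)), (0, np.uint8(145)), (-5, np.uint8(143)), (-8, np.uint8(141)), (1, np.uint8(142)), (-2, np.uint8(145)), (-7, np.uint8(145)), (0, np.uint8(144)), (0, np.uint8(143)), (0, np.uint8(148))]
```

```bash
cat > fit.py <<'E'
from h import *
from scipy.optimize import minimize
a=np.linspace(0,2*np.pi,72,endpoint=False)
def circ(r,z): return np.c_[r*np.cos(a),r*np.sin(a),0*a+z]
d=np.array([-.643,0,.766]);nrm=np.array([.766,0,.643])*.00225;ft=np.array([-.062,0,.0058])
LIP=np.array([ft+s*d*.043+q*nrm+[0,y,0] for s in(0,1) for q in(-1,1) for y in(-.046,.046)])
LID=np.r_[circ(.076,.006),circ(.076,-.006)]
DISH=np.r_[circ(.07,0),circ(.07,.032)]
S=6
def lidpose(p):  # x,y,z,yaw,tilt,(roll)
    roll=p[5] if len(p)>5 else 0
    return R.from_euler('ZYX',[p[3],p[4],roll]).as_matrix(),np.array(p[:3])
def fill(m,f,P,off,val):
    uv=((proj(f,P)-off+.5)*S*16).astype(np.float32)
    cv2.fillConvexPoly(m,np.round(cv2.convexHull(uv)).astype(np.int32),val,shift=4)
def render(f,lp,dp,off,sh):
    m=np.zeros((sh[0]*S,sh[1]*S),np.uint8)
    Rm,t=lidpose(lp)
    if dp is not None: fill(m,f,DISH+[dp[0],dp[1],0],off,100)
    fill(m,f,LID@Rm.T+t,off,200);fill(m,f,LIP@Rm.T+t,off,255)
    return m
E
python3 - <<'E'
from fit import *
import pickle
F={n:pickle.load(open(n+'0.pkl','rb')) for n in('top','scene')}
B={'top':(270,182,330,245),'scene':(225,168,305,245)}
obs={}
for n,f in F.items():
    u0,v0,u1,v1=B[n];c=f['image'][v0:v1,u0:u1].astype(float)
    s=(c.max(2)-c.min(2))/c.max(2)   # saturation
    wood=np.median(s[:3]);obs[n]=np.clip((wood-s)/(wood-.08),0,1)
    print(n,wood,s.min())
    cv2.imwrite(f'pics/obs_{n}.png',cv2.resize((obs[n]*255).astype(np.uint8),None,fx=7,fy=7,interpolation=0))
def cost(q,names=('top','scene'),out=False):
    lp=q[:5];dp=q[5:7];c=0
    for n in names:
        f=F[n];u0,v0,u1,v1=B[n];off=np.array([u0,v0])+ (q[7:9] if n=='scene' and len(q)>7 else 0)
        m=render(f,lp,dp,off,(v1-v0,u1-u0))
        m=cv2.resize((m>0).astype(np.float32),(u1-u0,v1-v0),interpolation=cv2.INTER_AREA)
        c+=((m-obs[n])**2).sum()
    return c
q0=np.array([.567,-.039,.036,0,.11,.55,-.039,0,0])
simp=np.vstack([q0]+[q0+e for e in np.diag([.008,.008,.004,.08,.03,.008,.008,1,1])])
r=minimize(cost,q0,method='Nelder-Mead',options=dict(initial_simplex=simp,maxiter=1500,xatol=1e-5,fatol=1e-3))
print(r.x.round(4),r.fun,cost(q0))
q=r.x;np.save('q.npy',q)
for n in F:
    f=F[n];u0,v0,u1,v1=B[n];off=np.array([u0,v0])+(q[7:9] if n=='scene' else 0)
    m=render(f,q[:5],q[5:7],off,(v1-v0,u1-u0))
    big=cv2.resize(f['image'][v0:v1,u0:u1],None,fx=S,fy=S,interpolation=cv2.INTER_CUBIC)
    for lv in(50,150,230):
        cs,_=cv2.findContours((m>lv).astype(np.uint8),0,1);cv2.drawContours(big,cs,-1,(0,0,255),1)
    cv2.imwrite(f'pics/fit_{n}.png',big)
W=cloud(F['top'])
for n,f in F.items():
    W=cloud(f);W=np.nan_to_num(W,nan=9)
    b=(abs(W[...,0]-.475)<.08)&(abs(W[...,1]-.25)<.08)
    hsv=cv2.cvtColor(f['image'],cv2.COLOR_BGR2HSV);b&=(hsv[...,1]<70)
    Pb=W[b&(W[...,2]>.022)&(W[...,2]<.055)].astype(np.float32);print('block',n,len(Pb),cv2.minAreaRect(Pb[:,:2].copy()),np.median(Pb,0))
E
```

```text
top 0.3764705882352941 0.006289308176100629
scene 0.3806818181818182 0.009569377990430622
[ 0.5662 -0.0377  0.0399 -0.0029  0.084   0.5507 -0.0373  0.7601 -0.4702] 37.414427350562576 85.3010377886773
block top 255 ((0.46948105096817017, 0.25826770067214966), (0.07553689926862717, 0.040042776614427567), 13.40079116821289) [0.46968627 0.25825942 0.03577925]
block scene 328 ((0.468330055475235, 0.2571693956851959), (0.08131926506757736, 0.04080353304743767), 12.149094581604004) [0.4732845  0.2560776  0.03610278]
```

Run:
```python
import cv2,numpy as np
a=cv2.imread('pics/fit_top.png');b=cv2.imread('pics/fit_scene.png')
h=max(a.shape[0],b.shape[0]);c=np.zeros((h,a.shape[1]+b.shape[1],3),np.uint8);c[:a.shape[0],:a.shape[1]]=a;c[:b.shape[0],a.shape[1]:]=b
cv2.imwrite('pics/fits.png',cv2.resize(c,(800,int(h*800/c.shape[1]))))
```

```text
(no output)
```

View pics/fits.png

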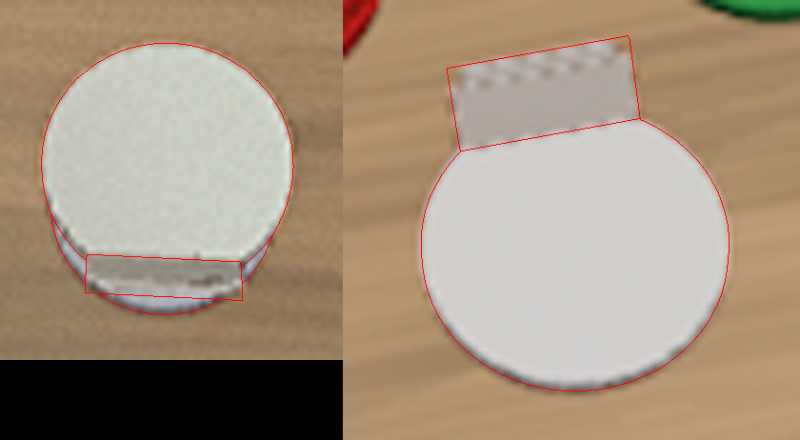

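The white lid at scene (263,209) / top (299,210) is the one to work on. It is cocked on the dish and its lip faces the robot, and both enlarged crops confirm this. The green lid (301,150) and red lid (207,162) lie flat on the bench away from the dish, so they are look-alikes.

The model fit puts the dish at (0.551, -0.037) and the lid about 15.5 mm along +x. I'll approach now.

```bash
python3 -m creep '[[-0.343,-0.219,0,0.7],[-0.343,-0.219,0,0.7],[-0.343,-0.219,0,0.7],[-0.343,-0.219,0,0.7],[-0.343,-0.219,0,0.7],[-0.343,-0.219,0,0.7],[-0.343,-0.219,0,0.7],[-0.343,-0.219,0,0.7],[-0.343,-0.219,0,0.7],[-0.343,-0.219,0,0.7],[-0.343,-0.219,0,0.7]]' 0.47
cat > go.py <<'E'
from h import *
import sys
s=robot.sense();p=s['tcp_pos'];Rm=R.from_rotvec(s['tool_rot']).as_matrix()
tgt=np.array(list(map(float,sys.argv[1:4])));yaw=float(sys.argv[4]) if len(sys.argv)>4 else None
print('t',s['t'],'p',p.round(4),'y az deg',np.degrees(np.arctan2(Rm[1,1],Rm[0,1])).round(2),'toolz',Rm[:,2].round(3),'w',round(s['width'],4),'F',s['contact_force'].round(1),'j',s['joints'].round(2))
print('shift',((tgt-p)@Rm).round(4),'turn',None if yaw is None else np.round(-np.radians((yaw-np.degrees(np.arctan2(Rm[1,1],Rm[0,1]))+90)%180-90),3) if False else None if yaw is None else np.round(-(np.radians(yaw)-np.arctan2(Rm[1,1],Rm[0,1])),3))
E
python3 go.py .4888 -.0376 .12 0
```

```text
t: 1.72
tcp_pos: [0.4566, 0.3424, 0.2319]
tool_rot: [1.474, 2.769, -0.001]
contact_force: [0.3, -0.1, -0.0]
width: 0.0398
t 1.7167 p [0.4566 0.3424 0.2319] y az deg 33.94 toolz [ 0.004 -0.003 -1.   ] w 0.0398 F [ 0.3 -0.1 -0. ] j [-0.91  0.3   0.23  1.8  -0.07  1.05 -0.05]
shift [-0.3327 -0.1856  0.1131] turn 0.592
```

```bash
python3 -m creep '[[-0.332,-0.185,0.05,0.59],[-0.332,-0.185,0.05,0.59],[-0.332,-0.185,0.05,0.59],[-0.332,-0.185,0.05,0.59],[-0.332,-0.185,0.05,0.59],[-0.332,-0.185,0.05,0.59],[-0.332,-0.185,0.06,0.59],[-0.332,-0.185,0.08,0.59],[-0.332,-0.185,0.1,0.59],[-0.332,-0.185,0.11,0.59],[-0.332,-0.185,0.11,0.59],[-0.332,-0.185,0.11,0.59]]'
python3 go.py .4888 -.0376 .12 0
```

```text
t: 2.72
tcp_pos: [0.4865, -0.0293, 0.1203]
tool_rot: [-2.207, -2.234, 0.004]
contact_force: [-0.5, 0.3, 0.5]
width: 0.0405
t 2.7167 p [ 0.4865 -0.0293  0.1203] y az deg 0.69 toolz [-0.003 -0.    -1.   ] w 0.0405 F [-0.5  0.3  0.5] j [-0.42  0.33  0.48  2.1  -0.22  0.76  0.21]
shift [-0.0083  0.0022  0.0003] turn 0.012
```

```bash
python3 -m creep '[[-0.008,0.002,0.01,0.012],[-0.008,0.002,0.02,0.012],[-0.008,0.002,0.02,0.012]]' 0.5
python3 go.py .4888 -.0376 .09 0
python3 - <<'E'
from h import *
import pickle
for n,b in(('scene',(200,150,330,250)),('top',(240,160,360,260))):
    f=robot.grab_frame(n);pickle.dump(f,open(n+'1.pkl','wb'));cv2.imwrite(f'pics/{n}1.png',cv2.resize(f['image'][b[1]:b[3],b[0]:b[2]],None,fx=6,fy=5.9,interpolation=cv2.INTER_CUBIC))
E
```

```text
t: 2.97
tcp_pos: [0.4889, -0.0353, 0.1001]
tool_rot: [-2.215, -2.225, 0.002]
contact_force: [-0.6, 0.1, 0.0]
width: 0.0429
t 2.9667 p [ 0.4889 -0.0353  0.1001] y az deg 0.26 toolz [-0.002  0.    -1.   ] w 0.0429 F [-0.6  0.1  0. ] j [-0.39  0.36  0.47  2.11 -0.25  0.72  0.24]
shift [-0.0023 -0.0001  0.0101] turn 0.005
```

View pics/scene1.png

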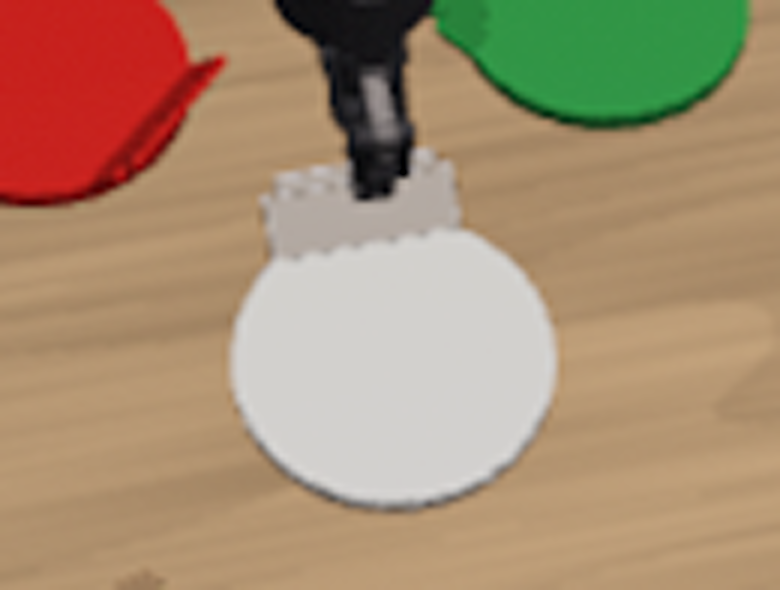

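View pics/top1.png

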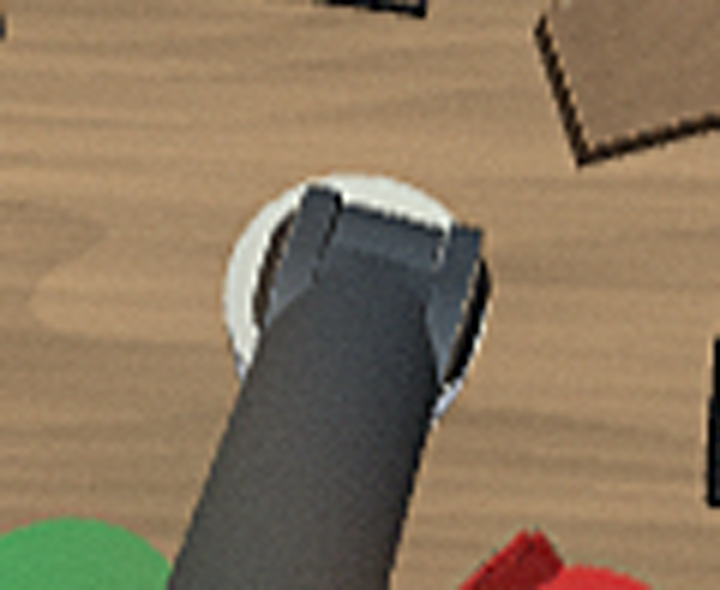

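```bash
python3 -m creep '[[-0.002,0,0.01,0.005],[-0.002,0,0.02,0.005],[-0.002,0,0.03,0.005],[-0.002,0,0.037,0.005],[-0.002,0,0.04,0.005],[-0.002,0,0.04,0.005]]' 0.47
python3 -m creep '[[0,0,0,0],[0,0,0,0],[0,0,0,0],[0,0,0,0]]' 0.3
python3 -m creep '[[0,0,0,0],[0,0,0,0],[0,0,0,0],[0,0,0,0]]' 0.24
python3 go.py .4888 -.0376 .06 0
python3 - <<'E'
from h import *
for n,b in(('scene',(200,150,330,250)),):
    f=robot.grab_frame(n);cv2.imwrite(f'pics/{n}2.png',cv2.resize(f['image'][b[1]:b[3],b[0]:b[2]],None,fx=6,fy=5.9,interpolation=cv2.INTER_CUBIC))
E
```

```text
t: 3.57
tcp_pos: [0.4887, -0.0384, 0.0602]
tool_rot: [-2.223, -2.218, 0.003]
contact_force: [0.3, -0.6, 0.0]
width: 0.0402
t: 3.9
tcp_pos: [0.4898, -0.0383, 0.0616]
tool_rot: [2.223, 2.219, 0.001]
contact_force: [0.4, 0.0, -0.2]
width: 0.0258
t: 4.23
tcp_pos: [0.4895, -0.0383, 0.0613]
tool_rot: [2.224, 2.219, 0.0]
contact_force: [0.2, -0.2, 0.2]
width: 0.0202
t 4.2333 p [ 0.4895 -0.0383  0.0613] y az deg -0.11 toolz [ 0.  0. -1.] w 0.0202 F [ 0.2 -0.2  0.2] j [-0.35  0.43  0.43  2.14 -0.3   0.63  0.29]
shift [ 0.0007 -0.0007  0.0013] turn -0.002
```

View pics/scene2.png

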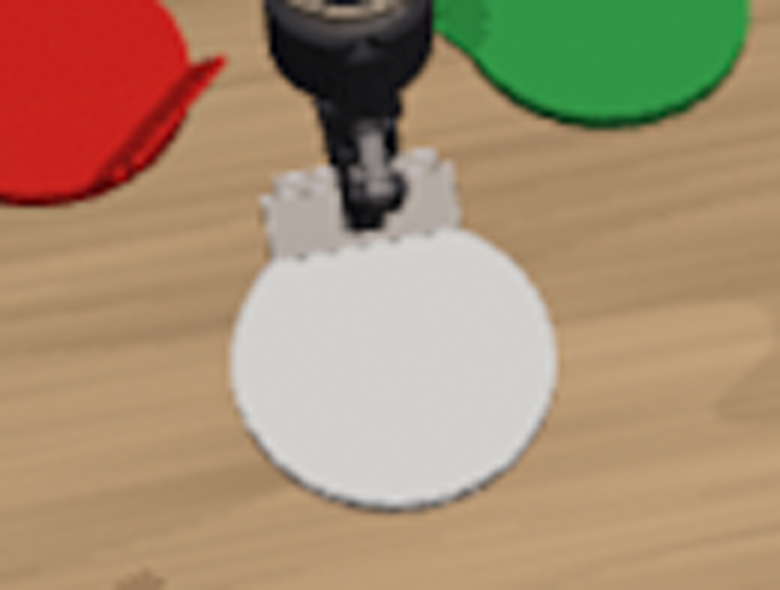

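```bash
python3 -m creep '[[0,0,0,0],[0,0,0,0],[0,0,0,0],[0,0,0,0]]' 0.21
python3 -m creep '[[0,0,0,0],[0,0,0,0],[0,0,0,0],[0,0,0,0]]' 0.19
cat > look.py <<'E'
from h import *
import sys,pickle
k=sys.argv[1]
o=[]
for n,b in(('scene',(215,150,315,250)),('top',(250,160,350,260))):
    f=robot.grab_frame(n);pickle.dump(f,open(n+k+'.pkl','wb'));o.append(cv2.resize(f['image'][b[1]:b[3],b[0]:b[2]],(400,400),interpolation=cv2.INTER_CUBIC))
cv2.imwrite('pics/l%s.png'%k,np.hstack(o))
E
python3 look.py 3
```

```text
t: 4.62
tcp_pos: [0.4896, -0.0383, 0.0614]
tool_rot: [2.224, 2.219, 0.001]
contact_force: [-1.0, 0.6, 2.5]
width: 0.0185
t: 4.95
tcp_pos: [0.4897, -0.0384, 0.0617]
tool_rot: [2.224, 2.219, 0.001]
contact_force: [-2.8, -0.5, 5.5]
width: 0.017
```

View pics/l3.png

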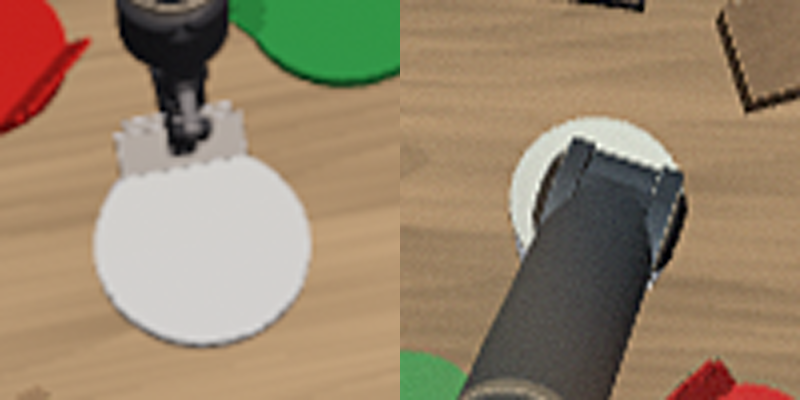

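```bash
python3 -m creep '[[0,0,-0.001,0],[0,0.001,-0.003,0],[0,0.002,-0.005,0],[0,0.003,-0.007,0],[0,0.003,-0.007,0]]' 0.185
python3 -m creep '[[0,0.001,-0.002,0],[0,0.002,-0.004,0],[0,0.003,-0.006,0],[0,0.003,-0.006,0]]' 0.175
python3 look.py 4
```

```text
t: 5.47
tcp_pos: [0.493, -0.0383, 0.0687]
tool_rot: [2.223, 2.219, 0.001]
contact_force: [-1.1, -0.2, 2.2]
width: 0.0161
t: 5.8
tcp_pos: [0.4958, -0.0383, 0.0745]
tool_rot: [2.223, 2.219, 0.0]
contact_force: [-0.7, 1.3, 1.5]
width: 0.0147
```

View pics/l4.png

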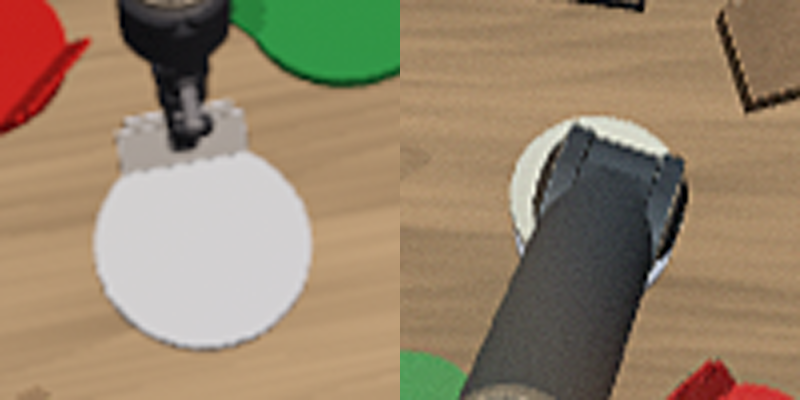

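```bash
cat > est.py <<'E'
from fit import *
import sys,pickle
def est(f,c0=(.56,-.038)):
    W=np.nan_to_num(cloud(f),nan=9);im=f['image'].astype(float)
    s=(im.max(2)-im.min(2))/np.maximum(im.max(2),1)
    m=(s<.2)&(im.max(2)>165)&(np.hypot(W[...,0]-c0[0]-.01,W[...,1]-c0[1])<.11)&(W[...,2]>.015)&(W[...,2]<.13)
    m=cv2.morphologyEx(m.astype(np.uint8),cv2.MORPH_OPEN,np.ones((3,3)))
    n,l,st,ce=cv2.connectedComponentsWithStats(m);m=l==1+np.argmax(st[1:,4])
    def plane(m):
        P=W[cv2.erode(m.astype(np.uint8),np.ones((5,5)))>0]
        k=np.ones(len(P),bool)
        for i in range(10):
            c=np.linalg.lstsq(np.c_[P[k][:,:2],np.ones(k.sum())],P[k][:,2],rcond=None)[0]
            r=P[:,2]-np.c_[P[:,:2],np.ones(len(P))]@c;k=abs(r)<max(.012,.03-.003*i)
        return c,k.sum()
    # exclude lip: two-pass
    c,n=plane(m)
    r=W[...,2]-(W[...,:2]@c[:2]+c[2])
    c,n=plane(m&(abs(r)<.012))
    # edge: intersect mask pixel rays with plane, fit circle
    K,Rm,t=cam(f);cs,_=cv2.findContours(m.astype(np.uint8),0,1);uv=max(cs,key=len)[:,0].astype(float)
    d=np.c_[(uv-K[:2,2][None])/[K[0,0],K[1,1]],np.ones(len(uv))]@Rm;o=-t@Rm
    nn=np.array([-c[0],-c[1],1]);lam=(c[2]-o@nn)/(d@nn);X=o+lam[:,None]*d
    X=X[X[:,0]>np.median(X[:,0])-.01]  # far half
    from scipy.optimize import least_squares
    ct=np.cos(np.arctan(np.hypot(*c[:2])))
    q=least_squares(lambda q:np.hypot((X[:,0]-q[0])/ct,X[:,1]-q[1])-.0745,[c0[0],c0[1]],loss='soft_l1',f_scale=.002).x
    th=np.arctan(-c[0]);roll=np.arctan(c[1])
    zc=c@[q[0],q[1],1]-.006*np.cos(th)
    return dict(xy=q.round(4),tilt=th.round(3),roll=roll.round(3),zc=zc.round(4),near=(zc+.076*np.sin(th)-.006).round(4),far=(zc-.076*np.sin(th)-.006).round(4),n=int(n))
if __name__=='__main__':
    for k in sys.argv[1:]:
        print(k,est(pickle.load(open('scene%s.pkl'%k,'rb'))))
E
python3 est.py 0 3 4
```

```text
0 {'xy': array([ 0.5667, -0.0386]), 'tilt': np.float64(0.122), 'roll': np.float64(0.001), 'zc': np.float64(0.0362), 'near': np.float64(0.0394), 'far': np.float64(0.021), 'n': 1596}
3 {'xy': array([ 0.5687, -0.039 ]), 'tilt': np.float64(0.116), 'roll': np.float64(0.003), 'zc': np.float64(0.0359), 'near': np.float64(0.0386), 'far': np.float64(0.0211), 'n': 1564}
4 {'xy': array([ 0.5716, -0.0391]), 'tilt': np.float64(0.216), 'roll': np.float64(0.005), 'zc': np.float64(0.0404), 'near': np.float64(0.0507), 'far': np.float64(0.0182), 'n': 1602}
```

```bash
python3 -m creep '[[0,0.001,-0.002,0],[0,0.001,-0.004,0],[0,0.002,-0.006,0],[0,0.002,-0.007,0],[0,0.002,-0.007,0]]' 0.165
python3 -m creep '[[0,0.001,-0.002,0],[0,0.001,-0.004,0],[0,0.002,-0.006,0],[0,0.002,-0.006,0]]' 0.155
python3 look.py 5; python3 est.py 5
```

```text
t: 6.32
tcp_pos: [0.4976, -0.0383, 0.0814]
tool_rot: [-2.223, -2.219, -0.0]
contact_force: [0.9, -0.1, -0.7]
width: 0.0141
t: 6.65
tcp_pos: [0.4994, -0.0383, 0.0875]
tool_rot: [-2.223, -2.219, 0.0]
contact_force: [0.3, -0.1, -0.8]
width: 0.0131
5 {'xy': array([ 0.5711, -0.039 ]), 'tilt': np.float64(0.314), 'roll': np.float64(0.006), 'zc': np.float64(0.0456), 'near': np.float64(0.0631), 'far': np.float64(0.0161), 'n': 1573}
```

View pics/l5.png

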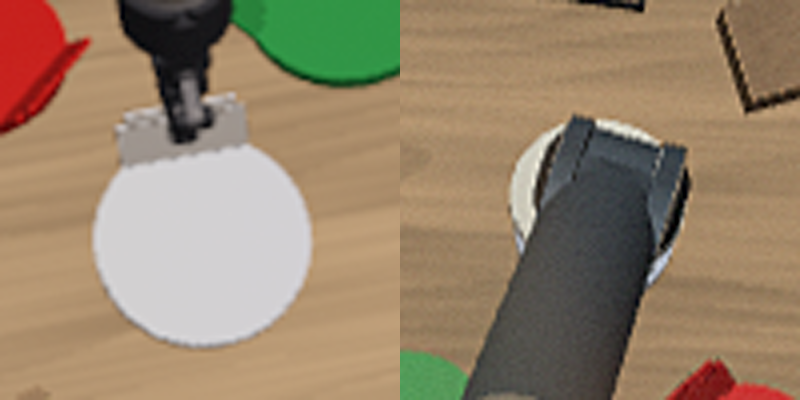

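```bash
python3 -m creep '[[0,0,-0.002,0],[0,0.001,-0.003,0],[0,0.001,-0.003,0],[0,0.001,-0.003,0]]' 0.15
python3 look.py 6; python3 est.py 6
python3 -m creep '[[0,-0.002,0,0],[0,-0.004,0,0],[0,-0.006,0,0],[0,-0.008,0,0],[0,-0.010,0,0],[0,-0.010,0,0]]'
python3 look.py 7; python3 est.py 7
```

```text
t: 7.08
tcp_pos: [0.5003, -0.0383, 0.0903]
tool_rot: [-2.223, -2.219, 0.0]
contact_force: [-0.3, 0.2, -0.3]
width: 0.0128
6 {'xy': array([ 0.5812, -0.0394]), 'tilt': np.float64(0.11), 'roll': np.float64(0.002), 'zc': np.float64(0.0361), 'near': np.float64(0.0384), 'far': np.float64(0.0217), 'n': 1460}
t: 7.68
tcp_pos: [0.4899, -0.0384, 0.0902]
tool_rot: [-2.223, -2.219, 0.0]
contact_force: [-0.2, -0.4, -0.6]
width: 0.0127
7 {'xy': array([ 0.5814, -0.0392]), 'tilt': np.float64(0.148), 'roll': np.float64(0.008), 'zc': np.float64(0.0356), 'near': np.float64(0.0408), 'far': np.float64(0.0184), 'n': 1560}
```

View pics/l7.png

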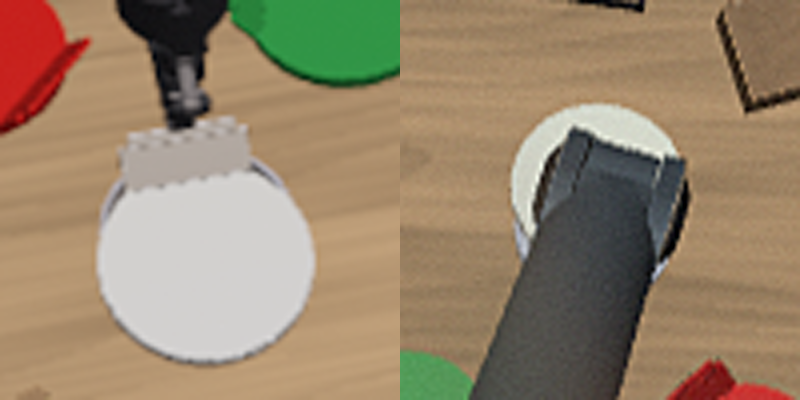

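The lid slipped out of the un-preloaded pinch and came to rest about 30 mm toward +x. The crop shows the lip free below the fingers at about (185,155), and the dish wall showing behind the lip. I'll re-grip deeper, this time with closing preload.

```bash
python3 -m creep '[[0,0.005,-0.015,0],[0,0.015,-0.02,0],[0,0.015,-0.02,0],[0,0.015,-0.02,0]]' 0.47
python3 look.py 8; python3 est.py 8
python3 go.py .505 -.038 .06 0
python3 - <<'E'
from fit import *
import pickle
f=pickle.load(open('scene8.pkl','rb'));q=np.load('q.npy')
u0,v0,u1,v1=225,160,305,250
for lp in ([.5809,-.0377,.0345,0,.13],):
    off=np.array([u0,v0])+q[7:9]
    m=render(f,np.array(lp),q[5:7],off,(v1-v0,u1-u0));big=cv2.resize(f['image'][v0:v1,u0:u1],None,fx=6,fy=6,interpolation=cv2.INTER_CUBIC)
    for lv in(50,150,230):
        cs,_=cv2.findContours((m>lv).astype(np.uint8),0,1);cv2.drawContours(big,cs,-1,(0,0,255),1)
    cv2.imwrite('pics/chk8.png',big)
E
```

```text
t: 8.12
tcp_pos: [0.5058, -0.0383, 0.1103]
tool_rot: [2.223, 2.219, 0.001]
contact_force: [0.2, -0.6, -1.3]
width: 0.0402
8 {'xy': array([ 0.5814, -0.0392]), 'tilt': np.float64(0.143), 'roll': np.float64(0.005), 'zc': np.float64(0.0354), 'near': np.float64(0.0402), 'far': np.float64(0.0185), 'n': 1553}
t 8.2167 p [ 0.5045 -0.0383  0.1097] y az deg -0.12 toolz [-0.002  0.    -1.   ] w 0.0399 F [-0.   0.2  0.1] j [-0.39  0.37  0.48  2.07 -0.25  0.75  0.24]
shift [0.0003 0.0005 0.0497] turn -0.002
```

View pics/chk8.png

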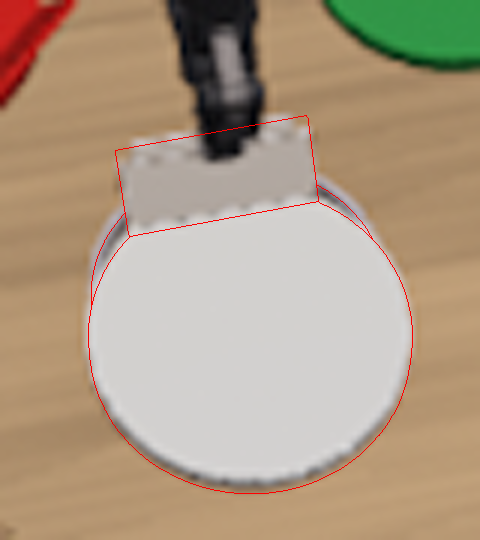

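```bash
python3 -m creep '[[-0.001,0,0.015,0],[-0.001,0,0.03,0],[-0.001,0,0.04,0],[-0.001,0,0.047,0],[-0.001,0,0.05,0],[-0.001,0,0.05,0]]' 0.47
python3 -m creep '[[0,0,0,0],[0,0,0,0],[0,0,0,0],[0,0,0,0]]' 0.25
python3 -m creep '[[0,0,0,0],[0,0,0,0],[0,0,0,0]]' 0.22
python3 -m creep '[[0,0,0,0],[0,0,0,0],[0,0,0,0]]' 0.20
python3 look.py 9; python3 est.py 9
```

```text
t: 8.72
tcp_pos: [0.5049, -0.0394, 0.0596]
tool_rot: [-2.223, -2.218, 0.002]
contact_force: [-0.6, -0.2, 0.2]
width: 0.0398
t: 9.05
tcp_pos: [0.5058, -0.0393, 0.0608]
tool_rot: [2.223, 2.219, 0.001]
contact_force: [-0.2, 0.0, 0.5]
width: 0.0213
t: 9.3
tcp_pos: [0.5058, -0.0393, 0.0606]
tool_rot: [2.223, 2.219, 0.001]
contact_force: [-0.8, -0.5, 2.5]
width: 0.0188
t: 9.55
tcp_pos: [0.5059, -0.0394, 0.0609]
tool_rot: [2.224, 2.219, 0.002]
contact_force: [-2.1, 0.5, 6.6]
width: 0.0175
9 {'xy': array([ 0.5834, -0.0395]), 'tilt': np.float64(0.146), 'roll': np.float64(0.002), 'zc': np.float64(0.0352), 'near': np.float64(0.0402), 'far': np.float64(0.0181), 'n': 1505}
```

View pics/l9.png

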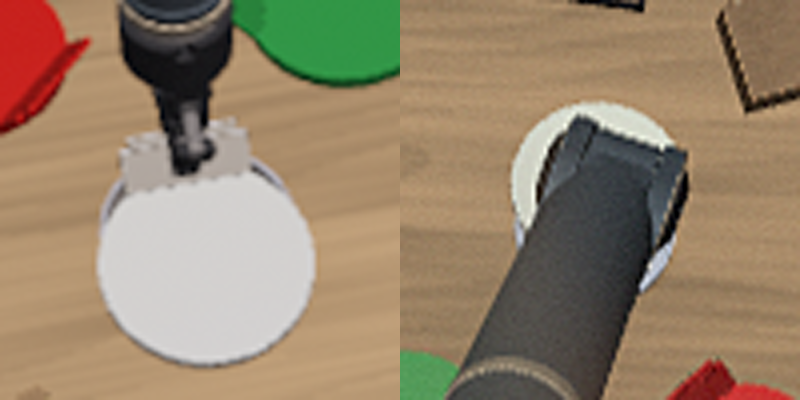

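```bash
python3 -m creep '[[0,0,-0.002,0],[0,0,-0.004,0],[0,0.001,-0.006,0],[0,0.001,-0.007,0],[0,0.001,-0.007,0]]' 0.18
python3 -m creep '[[0,0,-0.002,0],[0,0,-0.004,0],[0,0.001,-0.006,0],[0,0.001,-0.007,0],[0,0.001,-0.007,0]]' 0.155
python3 look.py 10; python3 est.py 10; python3 go.py .5 -.038 .09 0
```

```text
t: 10.07
tcp_pos: [0.5082, -0.0395, 0.0681]
tool_rot: [2.222, 2.217, 0.004]
contact_force: [2.0, -0.4, 2.9]
width: 0.0164
t: 10.48
tcp_pos: [0.5083, -0.0394, 0.0746]
tool_rot: [2.223, 2.218, 0.002]
contact_force: [3.8, 1.0, 3.2]
width: 0.0139
10 {'xy': array([ 0.5819, -0.0393]), 'tilt': np.float64(0.253), 'roll': np.float64(0.003), 'zc': np.float64(0.0395), 'near': np.float64(0.0525), 'far': np.float64(0.0145), 'n': 1465}
t 10.5833 p [ 0.508  -0.0394  0.0744] y az deg -0.12 toolz [ 0.001 -0.    -1.   ] w 0.0137 F [3.4 0.  3.3] j [-0.36  0.43  0.44  2.09 -0.29  0.68  0.28]
shift [ 0.0014 -0.008  -0.0156] turn -0.002
```

View pics/l10.png

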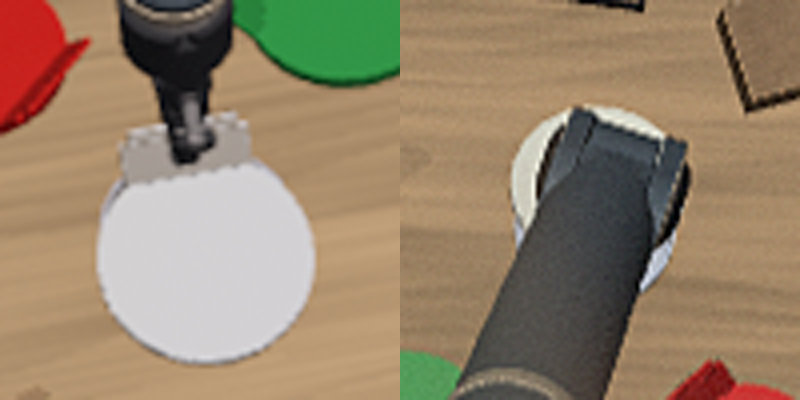

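```bash
python3 -m creep '[[0,0,-0.002,0],[0,-0.001,-0.004,0],[0,-0.001,-0.006,0],[0,-0.001,-0.006,0]]' 0.14
python3 -m creep '[[0,0,-0.002,0],[0,-0.001,-0.004,0],[0,-0.001,-0.006,0],[0,-0.001,-0.007,0],[0,-0.001,-0.007,0]]' 0.12
python3 look.py 11; python3 est.py 11; python3 go.py .5 -.038 .09 0
```

```text
t: 10.92
tcp_pos: [0.5065, -0.0394, 0.0806]
tool_rot: [-2.224, -2.219, -0.0]
contact_force: [4.3, -0.5, 4.1]
width: 0.0123
t: 11.33
tcp_pos: [0.5057, -0.0393, 0.0875]
tool_rot: [2.223, 2.219, 0.001]
contact_force: [3.9, -0.2, 3.0]
width: 0.0109
11 {'xy': array([ 0.5756, -0.0395]), 'tilt': np.float64(0.347), 'roll': np.float64(0.006), 'zc': np.float64(0.0455), 'near': np.float64(0.0654), 'far': np.float64(0.0137), 'n': 1650}
t 11.4333 p [ 0.5056 -0.0393  0.0872] y az deg -0.11 toolz [ 0.  0. -1.] w 0.0111 F [4.3 0.3 3.2] j [-0.37  0.41  0.46  2.09 -0.27  0.7   0.26]
shift [ 0.0013 -0.0056 -0.0028] turn -0.002
```

View pics/l11.png

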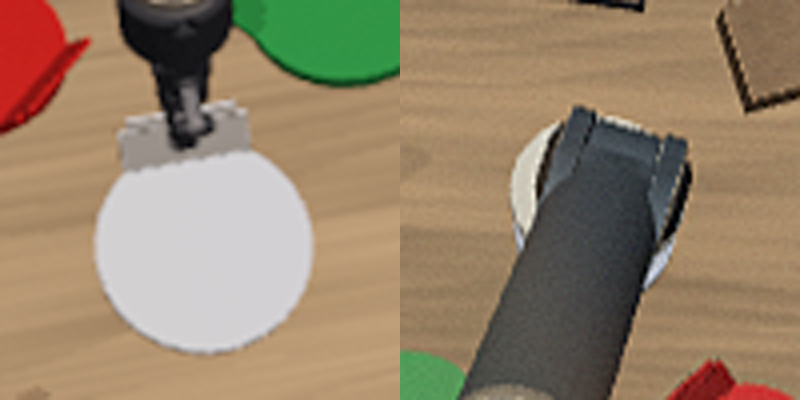

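```bash
python3 -m creep '[[0,-0.001,0,0],[0,-0.003,0,0],[0,-0.005,0,0],[0,-0.007,0,0],[0,-0.009,0,0],[0,-0.010,0,0],[0,-0.010,0,0]]' 0.12
python3 look.py 12; python3 est.py 12
python3 -m creep '[[0,-0.001,0,0],[0,-0.003,0,0],[0,-0.005,0,0],[0,-0.006,0,0],[0,-0.006,0,0]]' 0.12
python3 look.py 13; python3 est.py 13;python3 go.py .5 -.038 .09 0
```

```text
t: 12.02
tcp_pos: [0.4965, -0.0394, 0.0877]
tool_rot: [2.223, 2.218, 0.003]
contact_force: [4.3, 0.7, 5.2]
width: 0.0108
12 {'xy': array([ 0.5676, -0.0391]), 'tilt': np.float64(0.324), 'roll': np.float64(0.004), 'zc': np.float64(0.047), 'near': np.float64(0.0652), 'far': np.float64(0.0169), 'n': 1558}
t: 12.53
tcp_pos: [0.4911, -0.0394, 0.0879]
tool_rot: [2.222, 2.217, 0.004]
contact_force: [4.9, -0.2, 5.7]
width: 0.0111
13 {'xy': array([ 0.5625, -0.0393]), 'tilt': np.float64(0.313), 'roll': np.float64(0.005), 'zc': np.float64(0.0481), 'near': np.float64(0.0655), 'far': np.float64(0.0187), 'n': 1548}
t 12.6333 p [ 0.4912 -0.0394  0.0879] y az deg -0.11 toolz [ 0.004 -0.    -1.   ] w 0.011 F [ 4.9 -0.5  5.4] j [-0.38  0.39  0.46  2.12 -0.27  0.69  0.26]
shift [ 0.0014  0.0089 -0.002 ] turn -0.002
```

View pics/l13.png

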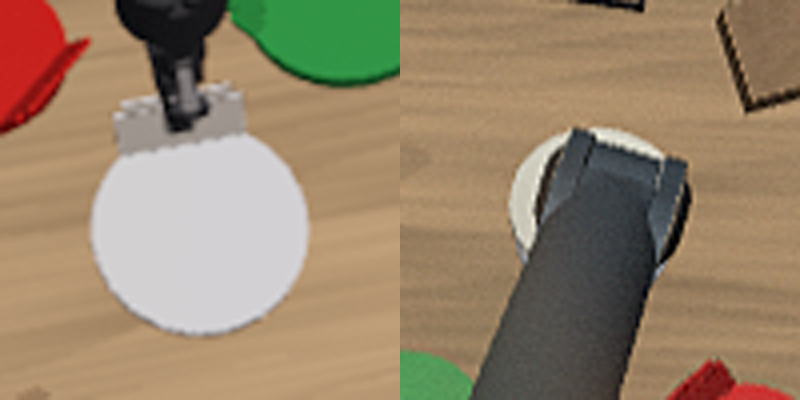

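```bash
python3 -m creep '[[0,-0.001,0,0],[0,-0.003,0,0],[0,-0.005,0,0],[0,-0.005,0,0]]' 0.12
python3 look.py 14; python3 est.py 14
python3 -m creep '[[0,-0.001,0,0],[0,-0.002,0,0],[0,-0.003,0,0],[0,-0.003,0,0]]' 0.12
python3 look.py 15; python3 est.py 15;python3 go.py .5 -.038 .09 0
```

```text
t: 12.97
tcp_pos: [0.4864, -0.0394, 0.0881]
tool_rot: [2.221, 2.217, 0.005]
contact_force: [5.2, -0.4, 7.2]
width: 0.0109
14 {'xy': array([ 0.5587, -0.0394]), 'tilt': np.float64(0.304), 'roll': np.float64(0.001), 'zc': np.float64(0.0486), 'near': np.float64(0.0654), 'far': np.float64(0.0199), 'n': 1591}
t: 13.4
tcp_pos: [0.4841, -0.0395, 0.0883]
tool_rot: [2.221, 2.216, 0.006]
contact_force: [6.1, -0.4, 7.6]
width: 0.0108
15 {'xy': array([ 0.5561, -0.0391]), 'tilt': np.float64(0.297), 'roll': np.float64(0.006), 'zc': np.float64(0.0492), 'near': np.float64(0.0655), 'far': np.float64(0.021), 'n': 1618}
t 13.5 p [ 0.4841 -0.0394  0.0882] y az deg -0.12 toolz [ 0.006 -0.    -1.   ] w 0.0113 F [6.7 0.7 5.9] j [-0.38  0.37  0.46  2.14 -0.26  0.68  0.26]
shift [ 0.0015  0.0159 -0.0017] turn -0.002
```

```bash
python3 -m creep '[[0,-0.001,0.002,0],[0,-0.002,0.004,0],[0,-0.003,0.006,0],[0,-0.003,0.008,0],[0,-0.004,0.010,0],[0,-0.004,0.010,0]]' 0.14
python3 look.py 16; python3 est.py 16
python3 -m creep '[[0,-0.001,0.002,0],[0,-0.002,0.004,0],[0,-0.003,0.006,0],[0,-0.003,0.008,0],[0,-0.004,0.010,0],[0,-0.004,0.010,0]]' 0.17
python3 look.py 17; python3 est.py 17;python3 go.py .47 -.038 .05 0
```

```text
t: 14.0
tcp_pos: [0.4791, -0.0396, 0.0783]
tool_rot: [2.222, 2.217, 0.005]
contact_force: [0.2, -0.4, 15.2]
width: 0.0121
16 {'xy': array([ 0.5542, -0.0394]), 'tilt': np.float64(0.225), 'roll': np.float64(-0.001), 'zc': np.float64(0.0446), 'near': np.float64(0.0556), 'far': np.float64(0.0216), 'n': 1439}
t: 14.6
tcp_pos: [0.4735, -0.0394, 0.0673]
tool_rot: [2.224, 2.219, 0.001]
contact_force: [2.1, 0.8, 8.8]
width: 0.0144
17 {'xy': array([ 0.5519, -0.0392]), 'tilt': np.float64(0.143), 'roll': np.float64(-0.002), 'zc': np.float64(0.0393), 'near': np.float64(0.0441), 'far': np.float64(0.0225), 'n': 1497}
t 14.7 p [ 0.4736 -0.0394  0.0674] y az deg -0.13 toolz [ 0.  0. -1.] w 0.0144 F [2.8 0.4 8.4] j [-0.37  0.4   0.44  2.17 -0.29  0.63  0.28]
shift [ 0.0014 -0.0036  0.0174] turn -0.002
```

View pics/l17.png

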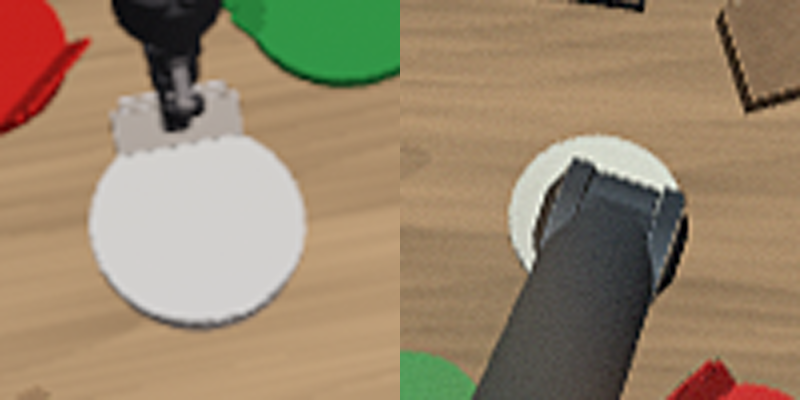

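```bash
python3 -m creep '[[0,-0.001,0.002,0],[0,-0.002,0.004,0],[0,-0.003,0.006,0],[0,-0.003,0.008,0],[0,-0.003,0.009,0],[0,-0.003,0.009,0]]' 0.20
python3 look.py 18; python3 est.py 18
python3 -m creep '[[0,-0.001,0.002,0],[0,-0.001,0.004,0],[0,-0.001,0.005,0],[0,-0.001,0.005,0]]' 0.23
python3 look.py 19; python3 est.py 19;python3 go.py .47 -.038 .05 0
```

```text
t: 15.2
tcp_pos: [0.4684, -0.0393, 0.0575]
tool_rot: [-2.221, -2.217, 0.004]
contact_force: [-1.1, 0.1, 6.8]
width: 0.0173
18 {'xy': array([ 0.5489, -0.0392]), 'tilt': np.float64(0.068), 'roll': np.float64(-0.002), 'zc': np.float64(0.0348), 'near': np.float64(0.0339), 'far': np.float64(0.0236), 'n': 1465}
t: 15.63
tcp_pos: [0.4674, -0.0392, 0.0522]
tool_rot: [-2.221, -2.217, 0.005]
contact_force: [-0.8, -0.2, 1.1]
width: 0.0196
19 {'xy': array([ 0.5491, -0.0392]), 'tilt': np.float64(0.027), 'roll': np.float64(0.0), 'zc': np.float64(0.032), 'near': np.float64(0.0281), 'far': np.float64(0.024), 'n': 1420}
t 15.7333 p [ 0.4684 -0.0392  0.0527] y az deg -0.11 toolz [-0.002  0.    -1.   ] w 0.0197 F [-1.   0.5  0.8] j [-0.35  0.42  0.43  2.19 -0.31  0.59  0.3 ]
shift [0.0012 0.0016 0.0027] turn -0.002
```

View pics/l19.png

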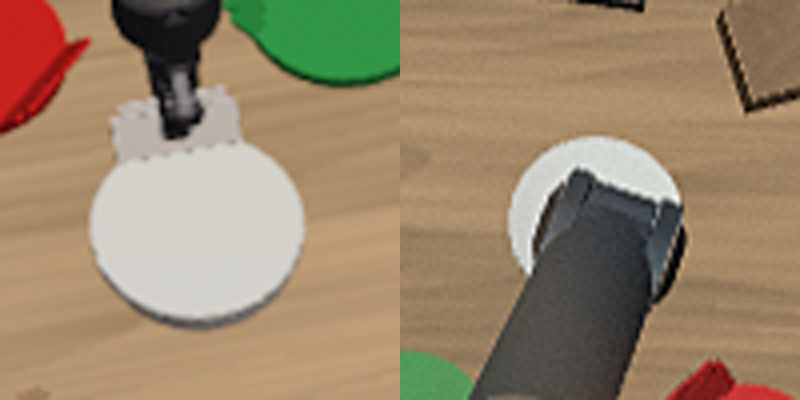

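```bash
python3 -m creep '[[0,0,0,0],[0,0,0,0],[0,0,0,0],[0,0,0,0]]' 0.36
python3 look.py 20; python3 est.py 20;python3 go.py .47 -.038 .05 0
```

```text
t: 16.07
tcp_pos: [0.4696, -0.0392, 0.0533]
tool_rot: [2.223, 2.219, 0.0]
contact_force: [-0.7, 0.7, -1.0]
width: 0.0309
20 {'xy': array([ 0.5498, -0.0393]), 'tilt': np.float64(0.002), 'roll': np.float64(-0.003), 'zc': np.float64(0.0303), 'near': np.float64(0.0244), 'far': np.float64(0.0241), 'n': 1436}
t 16.1667 p [ 0.4696 -0.0393  0.0533] y az deg -0.11 toolz [ 0.  0. -1.] w 0.0307 F [-0.7  0.  -0.6] j [-0.35  0.42  0.43  2.18 -0.31  0.59  0.3 ]
shift [0.0013 0.0004 0.0033] turn -0.002
```

```bash
python3 -m creep '[[0,0,-0.02,0],[0,0,-0.05,0],[0,0,-0.09,0],[0.04,0,-0.12,0.12],[0.08,0,-0.12,0.24],[0.12,0,-0.12,0.36],[0.16,0,-0.12,0.48],[0.20,0,-0.12,0.6],[0.24,0,-0.12,0.72],[0.27,0,-0.12,0.84],[0.29,0,-0.12,0.96],[0.297,0,-0.12,1.08]]' 0.8
python3 look.py 21; python3 est.py 21
python3 - <<'E'
from h import *
import pickle
q=np.load('q.npy')
for n in('top','scene'):
    f=pickle.load(open(n+'0.pkl','rb'))
    off=q[7:9] if n=='scene' else np.zeros(2)
    W=np.nan_to_num(cloud(f),nan=9);hsv=cv2.cvtColor(f['image'],cv2.COLOR_BGR2HSV)
    # top face fit with model: search IoU of box silhouette
    from scipy.optimize import minimize
    u0,v0,u1,v1=dict(top=(195,215,230,255),scene=(335,145,380,192))[n]
    c=f['image'][v0:v1,u0:u1].astype(float);s=(c.max(2)-c.min(2))/c.max(2)
    wood=np.median(s[:3]);ob=np.clip((wood-s)/(wood-.08),0,1)
    B=np.array([[x,y,z] for x in(-.0375,.0375) for y in(-.02,.02) for z in(0,.036)])
    def cost(p):
        X=B@R.from_euler('z',p[2]).as_matrix().T+[p[0],p[1],0]
        m=np.zeros(((v1-v0)*6,(u1-u0)*6),np.uint8)
        uv=((proj(f,X)-[u0,v0]-off+.5)*96).astype(np.float32);cv2.fillConvexPoly(m,np.round(cv2.convexHull(uv)).astype(np.int32),255,shift=4)
        return ((cv2.resize(m,(u1-u0,v1-v0),interpolation=cv2.INTER_AREA)/255.-ob)**2).sum()
    q0=np.array([.469,.257,.23]);r=minimize(cost,q0,method='Nelder-Mead',options=dict(initial_simplex=[q0,q0+[.006,0,0],q0+[0,.006,0],q0+[0,0,.1]],maxiter=400))
    print(n,r.x.round(4),np.degrees(r.x[2]),r.fun,cost(q0))
E
python3 go.py .469 .2575 .1 -76.6
```

```text
t: 17.17
tcp_pos: [0.4689, 0.2653, 0.1731]
tool_rot: [-3.028, -0.829, -0.002]
contact_force: [0.1, 0.2, 0.7]
width: 0.0684
21 {'xy': array([ 0.5501, -0.0393]), 'tilt': np.float64(0.005), 'roll': np.float64(-0.005), 'zc': np.float64(0.0304), 'near': np.float64(0.0248), 'far': np.float64(0.0241), 'n': 1328}
top [0.4709 0.2593 0.2278] 13.051997339463595 19.460932005694588 35.55750994855718
scene [0.4648 0.2609 0.1968] 11.27669780835266 16.714303906716644 68.6068069708237
t 17.2667 p [0.4694 0.2604 0.1729] y az deg -59.27 toolz [-0.    -0.001 -1.   ] w 0.0681 F [-0.6 -0.6  0.1] j [-1.06  0.34  0.59  1.95 -0.24  0.92 -1.38]
shift [-0.0017  0.0022  0.0729] turn 0.302
```

View pics/l21.png

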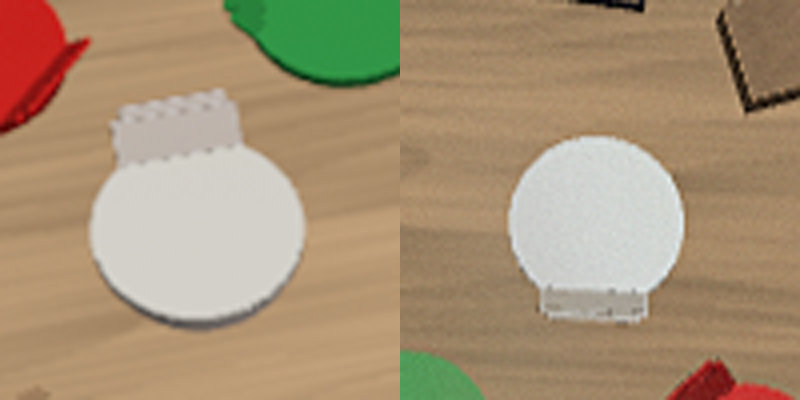

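```bash
python3 -m creep '[[0,0.002,0.03,0.12],[0,0.002,0.06,0.24],[0,0.002,0.09,0.31],[0,0.002,0.11,0.31],[0,0.002,0.11,0.31],[0,0.002,0.11,0.31]]' 0.8
python3 go.py .470 .2585 .008 -77
python3 - <<'E'
from h import *
o=[]
for n,b in(('scene',(310,120,400,210)),('top',(170,190,260,280))):
    f=robot.grab_frame(n);o.append(cv2.resize(f['image'][b[1]:b[3],b[0]:b[2]],(400,400),interpolation=cv2.INTER_CUBIC))
cv2.imwrite('pics/b1.png',np.hstack(o))
E
```

```text
t: 17.77
tcp_pos: [0.471, 0.254, 0.0631]
tool_rot: [3.121, 0.346, -0.003]
contact_force: [0.5, -0.5, 0.1]
width: 0.0684
t 17.7667 p [0.471  0.254  0.0631] y az deg -77.36 toolz [-0.001 -0.002 -1.   ] w 0.0684 F [ 0.5 -0.5  0.1] j [-1.01  0.51  0.57  2.04 -0.42  0.71 -1.52]
shift [ 0.0001 -0.0047  0.0551] turn -0.006
```

View pics/b1.png

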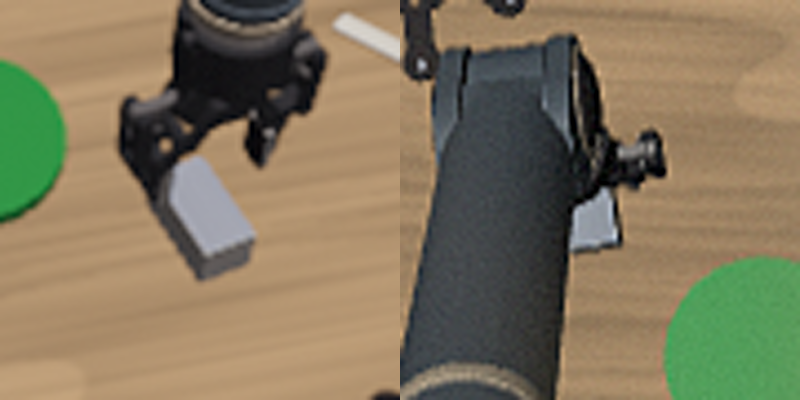

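Run:
```python
from fit import *
import pickle
q=np.load('q.npy')
for n,(u0,v0,u1,v1) in(('top',(270,185,330,245)),('scene',(228,165,305,240))):
    f=pickle.load(open(n+'21.pkl','rb'))
    c=f['image'][v0:v1,u0:u1].astype(float);s=(c.max(2)-c.min(2))/c.max(2);wood=np.median(s[:3]);ob=np.clip((wood-s)/(wood-.08),0,1)
    for use in(0,1):
        off=np.array([u0,v0])+(q[7:9] if n=='scene' and use else 0)
        def cost(p):
            m=render(f,[p[0],p[1],.029,p[2],0],None,off,(v1-v0,u1-u0));return((cv2.resize((m>0).astype(np.float32),(u1-u0,v1-v0),interpolation=cv2.INTER_AREA)-ob)**2).sum()
        q0=np.array([.55,-.038,0]);r=minimize(cost,q0,method='Nelder-Mead',options=dict(initial_simplex=[q0,q0+[.006,0,0],q0+[0,.006,0],q0+[0,0,.1]],maxiter=300))
        print(n,use,r.x.round(4),r.fun)
```

```text
top 0 [ 0.5512 -0.0381 -0.0013] 16.038840977079033
top 1 [ 0.5512 -0.0381 -0.0013] 16.038840977079033
scene 0 [ 0.5484 -0.0398  0.0014] 26.790524739495545
scene 1 [ 0.5474 -0.0372  0.003 ] 27.022379325553104
```

```bash
python3 -m creep '[[0,0,0,0],[0,0,0,0]]' 0.8
python3 go.py .470 .2585 .008 -77
```

```text
t: 18.03
tcp_pos: [0.472, 0.2562, 0.0648]
tool_rot: [-3.121, -0.346, -0.004]
contact_force: [0.4, -0.2, -0.5]
width: 0.0684
t 18.0333 p [0.472  0.2562 0.0648] y az deg -77.34 toolz [ 0.002  0.002 -1.   ] w 0.0684 F [ 0.4 -0.2 -0.5] j [-1.01  0.51  0.57  2.04 -0.42  0.71 -1.52]
shift [-0.0016 -0.0026  0.0568] turn -0.006
```

```bash
python3 -m creep '[[-0.001,-0.002,0.015,0],[-0.001,-0.002,0.03,0],[-0.001,-0.002,0.042,0],[-0.001,-0.002,0.05,0],[-0.001,-0.002,0.055,0],[-0.001,-0.002,0.055,0]]' 0.8
python3 -m creep '[[0,0,0,0],[0,0,0,0],[0,0,0,0],[0,0,0,0]]' 0.58
python3 -m creep '[[0,0,0,0],[0,0,0,0],[0,0,0,0],[0,0,0,0]]' 0.3
python3 go.py .470 .2585 .008 -77
```

```text
t: 18.53
tcp_pos: [0.4694, 0.2574, 0.0076]
tool_rot: [3.122, 0.346, -0.002]
contact_force: [0.3, -0.7, 0.2]
width: 0.0684
t: 18.87
tcp_pos: [0.47, 0.2579, 0.0088]
tool_rot: [-3.122, -0.346, -0.001]
contact_force: [0.5, 0.2, 0.1]
width: 0.049
t: 19.2
tcp_pos: [0.47, 0.2583, 0.009]
tool_rot: [-3.121, -0.346, -0.001]
contact_force: [-1.8, 0.7, 6.1]
width: 0.039
t 19.2 p [0.47   0.2583 0.009 ] y az deg -77.34 toolz [ 0.001  0.001 -1.   ] w 0.039 F [-1.8  0.7  6.1] j [-0.96  0.6   0.5   2.06 -0.5   0.6  -1.47]
shift [ 0.     -0.0001  0.001 ] turn -0.006
```

```bash
python3 -m creep '[[0,0,-0.005,0],[0,0,-0.015,0],[0,0,-0.035,0],[0,0,-0.06,0],[0,0,-0.09,0],[0,0,-0.11,0],[0,0,-0.11,0],[0,0,-0.11,0]]' 0.3
python3 go.py .5505 -.0380 .119 -90
python3 - <<'E'
from h import *
o=[]
for n,b in(('scene',(310,100,400,190)),('top',(170,190,260,280))):
    f=robot.grab_frame(n);o.append(cv2.resize(f['image'][b[1]:b[3],b[0]:b[2]],(400,400),interpolation=cv2.INTER_CUBIC))
cv2.imwrite('pics/b2.png',np.hstack(o))
E
```

```text
t: 19.87
tcp_pos: [0.4694, 0.2578, 0.1187]
tool_rot: [-3.121, -0.346, -0.001]
contact_force: [-0.2, 0.8, -6.4]
width: 0.0389
t 19.8667 p [0.4694 0.2578 0.1187] y az deg -77.34 toolz [ 0.001  0.001 -1.   ] w 0.0389 F [-0.2  0.8 -6.4] j [-1.08  0.43  0.64  2.01 -0.35  0.81 -1.59]
shift [ 0.0143  0.3063 -0.0006] turn 0.221
```

View pics/b2.png

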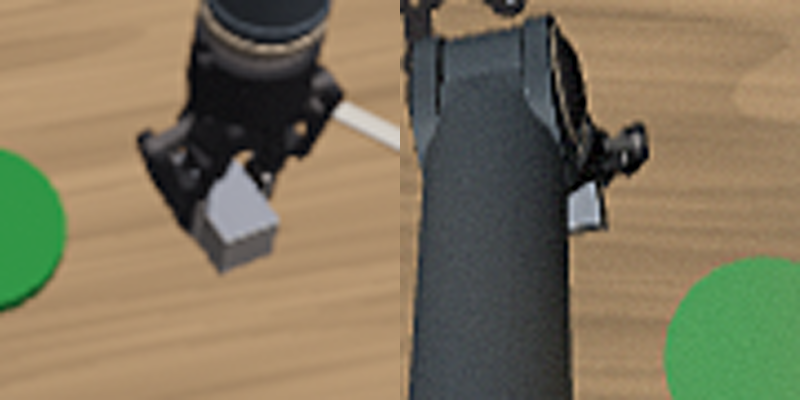

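```bash
python3 -m creep '[[0.001,0.015,0,0.02],[0.002,0.045,0,0.04],[0.004,0.08,0,0.06],[0.006,0.115,0,0.08],[0.007,0.15,0,0.1],[0.009,0.185,0,0.12],[0.010,0.22,0,0.14],[0.012,0.25,0,0.16],[0.013,0.275,0,0.18],[0.014,0.295,0,0.2],[0.014,0.306,0,0.22],[0.014,0.306,0,0.22]]' 0.3
python3 -m creep '[[0,0,0.002,0],[0,0,0.005,0],[0,0,0.005,0]]'
python3 go.py .5509 -.0380 .046 -90;python3 look.py 22
```

```text
t: 20.97
tcp_pos: [0.5496, -0.0416, 0.1172]
tool_rot: [3.139, -0.008, -0.003]
contact_force: [-0.5, 0.1, -6.6]
width: 0.039
t: 21.22
tcp_pos: [0.5494, -0.0357, 0.112]
tool_rot: [-3.141, -0.006, 0.004]
contact_force: [-0.0, 0.4, -6.2]
width: 0.0388
t 21.2167 p [ 0.5494 -0.0357  0.112 ] y az deg -89.79 toolz [-0.003  0.001 -1.   ] w 0.0388 F [-0.   0.4 -6.2] j [-0.54  0.48  0.7   1.98 -0.42  0.83 -1.18]
shift [0.0017 0.0024 0.066 ] turn 0.004
```

View pics/l22.png

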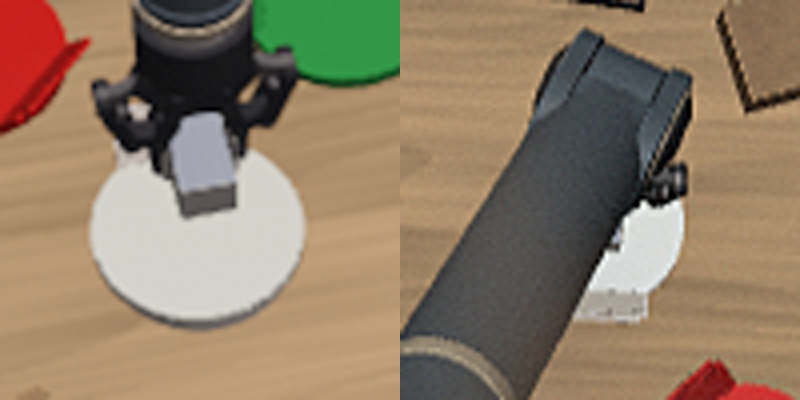

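```bash
python3 -m creep '[[0.001,0.001,0.01,0],[0.001,0.002,0.025,0],[0.001,0.002,0.04,0],[0.001,0.002,0.05,0],[0.001,0.002,0.056,0],[0.001,0.002,0.058,0],[0.001,0.002,0.058,0],[0.001,0.002,0.058,0]]' 0.3
python3 go.py .5509 -.0380 .044 -90;python3 look.py 23
```

```text
t: 21.98
tcp_pos: [0.5519, -0.0399, 0.0557]
tool_rot: [3.142, 0.001, 0.002]
contact_force: [-0.5, -0.1, -5.6]
width: 0.0392
t 21.9833 p [ 0.5519 -0.0399  0.0557] y az deg -89.95 toolz [ 0.001 -0.    -1.   ] w 0.0392 F [-0.5 -0.1 -5.6] j [-0.48  0.56  0.63  2.01 -0.5   0.73 -1.11]
shift [-0.001  -0.0019  0.0117] turn 0.001
```

View pics/l23.png

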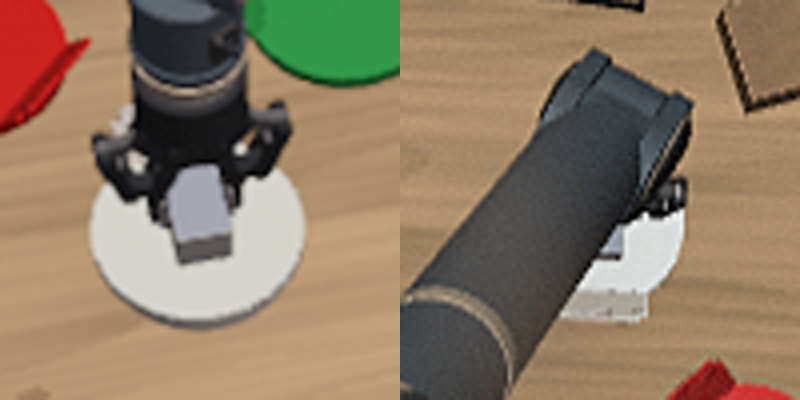

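```bash
python3 -m creep '[[-0.001,-0.001,0.002,0],[-0.001,-0.002,0.004,0],[-0.001,-0.002,0.006,0],[-0.001,-0.002,0.008,0],[-0.001,-0.002,0.009,0],[-0.001,-0.002,0.009,0]]'
python3 -m creep '[[0,0,0.0005,0],[0,0,0.001,0],[0,0,0.0015,0],[0,0,0.0015,0]]'
python3 go.py .5509 -.0380 .044 -90
```

```text
t: 22.58
tcp_pos: [0.5502, -0.0378, 0.0459]
tool_rot: [-3.142, -0.001, 0.001]
contact_force: [-0.8, -0.1, -6.1]
width: 0.0389
t: 22.92
tcp_pos: [0.5503, -0.0378, 0.0447]
tool_rot: [-3.142, -0.001, 0.0]
contact_force: [-0.5, 0.6, -5.6]
width: 0.0387
t 22.9167 p [ 0.5503 -0.0378  0.0447] y az deg -89.95 toolz [-0.  0. -1.] w 0.0387 F [-0.5  0.6 -5.6] j [-0.47  0.58  0.62  2.01 -0.51  0.7  -1.1 ]
shift [0.0006 0.0002 0.0007] turn 0.001
```

```bash
python3 -m creep '[[0,0,0.0005,0],[0,0,0.001,0],[0,0,0.001,0],[0,0,0.001,0]]'
python3 -m creep '[[0,0,0.0005,0],[0,0,0.001,0],[0,0,0.001,0],[0,0,0.001,0]]'
```

```text
t: 23.25
tcp_pos: [0.5504, -0.0378, 0.044]
tool_rot: [-3.141, -0.001, -0.0]
contact_force: [-0.9, -0.2, -4.1]
width: 0.0391
t: 23.58
tcp_pos: [0.5504, -0.0378, 0.044]
tool_rot: [-3.14, -0.001, -0.0]
contact_force: [-5.2, 1.3, 8.5]
width: 0.0391
```

```bash
python3 -m creep '[[0,0,-0.0005,0],[0,0,-0.001,0],[0,0,-0.001,0]]' 0.455
python3 -m creep '[[0,0,0,0],[0,0,0,0],[0,0,0,0],[0,0,0,0]]' 0.52
python3 -m creep '[[0,0,0,0],[0,0,0,0],[0,0,0,0],[0,0,0,0]]' 0.68
python3 look.py 24
```

```text
t: 23.83
tcp_pos: [0.5504, -0.0378, 0.044]
tool_rot: [-3.141, -0.001, -0.0]
contact_force: [-3.9, -0.1, 1.6]
width: 0.0389
t: 24.17
tcp_pos: [0.5509, -0.0379, 0.0439]
tool_rot: [3.141, 0.001, 0.001]
contact_force: [-1.1, 0.5, -0.9]
width: 0.0441
t: 24.5
tcp_pos: [0.5504, -0.0378, 0.0438]
tool_rot: [-3.142, -0.001, -0.0]
contact_force: [-0.1, 0.2, 0.7]
width: 0.058
```

View pics/l24.png

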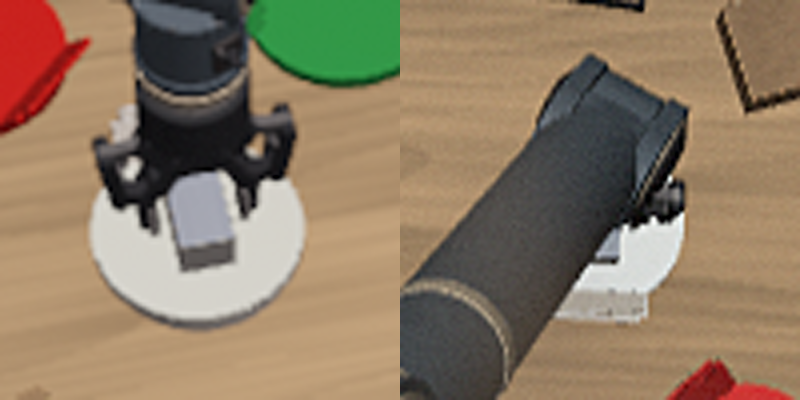

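Released. I'll retreat straight up, then sideways out of view.

```bash
python3 -m creep '[[0,0,-0.005,0],[0,0,-0.015,0],[0,0,-0.035,0],[0,0,-0.065,0],[0,0,-0.1,0],[0,0,-0.13,0],[0,-0.03,-0.14,0],[0,-0.07,-0.14,0],[0,-0.11,-0.14,0],[0,-0.15,-0.14,0],[0,-0.19,-0.14,0],[0,-0.2,-0.14,0]]' 0.7
python3 -m creep '[[0,-0.02,0,0],[0,-0.05,0,0],[0,-0.06,0,0],[0,-0.06,0,0]]'
python3 look.py 25
python3 - <<'E'
from fit import *
import pickle
f=pickle.load(open('scene25.pkl','rb'));cv2.imwrite('pics/fulls.png',f['image'])
q=np.load('q.npy')
for n in('scene','top'):
    f=pickle.load(open(n+'25.pkl','rb'));W=np.nan_to_num(cloud(f),nan=9);im=f['image'].astype(float)
    r=np.hypot(W[...,0]-.551,W[...,1]+.038)
    b=(W[...,2]>.055)&(W[...,2]<.085)&(r<.055);P=W[b].astype(np.float32);
    print(n,'block top',len(P),cv2.minAreaRect(P[:,:2].copy()),np.median(P[:,2]))
    A=np.c_[P[:,:2],np.ones(len(P))];print(' blk plane',np.linalg.lstsq(A,P[:,2],rcond=None)[0].round(3))
    l=(W[...,2]>.02)&(W[...,2]<.05)&(r<.07)&(W[...,0]>.5)&(im.max(2)>170);P=W[l];A=np.c_[P[:,:2],np.ones(len(P))];print(' lid plane',np.linalg.lstsq(A,P[:,2],rcond=None)[0].round(3),len(P),np.median(P[:,2]))
f=pickle.load(open('top25.pkl','rb'));u0,v0,u1,v1=270,185,330,245
c=f['image'][v0:v1,u0:u1].astype(float);s=(c.max(2)-c.min(2))/c.max(2);wood=np.median(s[:3]);ob=np.clip((wood-s)/(wood-.08),0,1)
off=np.array([u0,v0])
def cost(p):
    m=render(f,[p[0],p[1],.029,p[2],0],None,off,(v1-v0,u1-u0));return((cv2.resize((m>0).astype(np.float32),(u1-u0,v1-v0),interpolation=cv2.INTER_AREA)-ob)**2).sum()
q0=np.array([.55,-.038,0]);r=minimize(cost,q0,method='Nelder-Mead',options=dict(initial_simplex=[q0,q0+[.006,0,0],q0+[0,.006,0],q0+[0,0,.1]],maxiter=300));print('lid top',r.x.round(4),r.fun)
E
```

```text
t: 25.6
tcp_pos: [0.5495, 0.1707, 0.1843]
tool_rot: [-3.138, -0.017, -0.0]
contact_force: [-0.9, 1.0, -1.5]
width: 0.0598
t: 25.93
tcp_pos: [0.5497, 0.2256, 0.184]
tool_rot: [-3.141, -0.01, -0.0]
contact_force: [0.1, -0.0, 0.2]
width: 0.0597
scene block top 372 ((0.5502932071685791, -0.038327910006046295), (0.0783623531460762, 0.039742156863212585), 0.25435498356819153) 0.07192269
 blk plane [-0.025  0.048  0.086]
 lid plane [-0.001  0.     0.037] 1077 0.036427763114374685
top block top 265 ((0.5510900616645813, -0.03761798143386841), (0.03976452350616455, 0.07569342106580734), 88.99748992919922) 0.0709871
 blk plane [0.027 0.029 0.057]
 lid plane [0.003 0.003 0.033] 843 0.0348428691911308
lid top [ 0.5512 -0.0381 -0.0023] 17.260177887203685
```

View pics/l25.png

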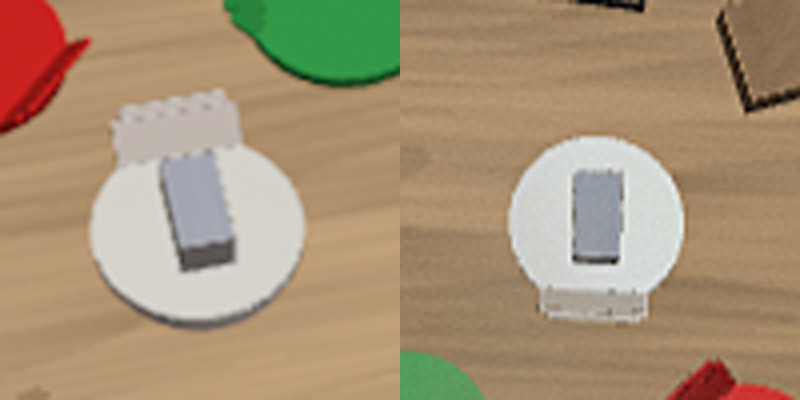

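View pics/fulls.png

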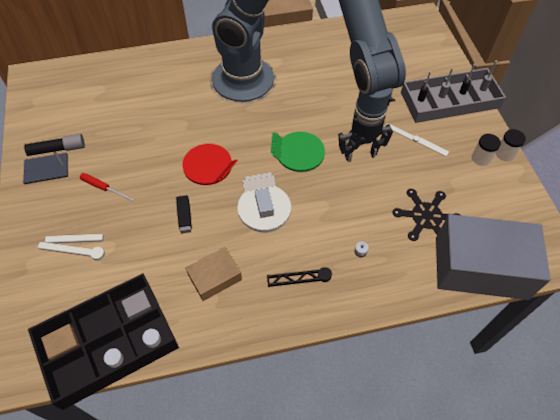

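The lid is flat (tilt at most 0.003 rad, top face about 35 mm high). The block sits flat at the lid's centre, nothing else has moved, and the arm is clear. Handing in.

```bash
python3 -c "
from workcell import robot
print(robot.hand_in())"
```

```text
the job is handed in; nothing more can be done
None
```

The job is done and handed in: the lid is back on the dish, flat all round, and the steel block lies flat on its middle. It took about 26 s of the 51 s allowed.

- **Lifting the lid:** The tool can only point straight down, so I pinched the lip with vertical fingers. The first pinch slipped after the edge was up, and the lid slid to about 30 mm off centre. I re-gripped with more closing force, raised the lip edge to about 31 mm above the rim with the far edge still down, then drew the lid back and lowered it.
- **Lid:** In the last pictures its centre is about 1 mm from the dish's. Its measured tilt is 0.003 rad or less, and its top face is at about 35 mm, as it should be when seated.
- **Block:** It is within about 1 mm of the lid's middle, with its top face at about 71 mm against 71 mm expected. The highest force reading was about 15 N, while lowering the lid; setting the block down read about 9 N.
- **Bench:** The other things look unmoved in the pictures, and the arm was clear of everything when I handed in.

Three checks disagreed slightly:
- **Lid position:** The scene camera puts the lid 3–4 mm nearer the robot than the top camera. I relied on the top camera, which is the one I measured the dish's centre with.
- **Block tilt:** The depth readings on its top face suggest 0.03–0.05 rad, but the two cameras disagree on the direction and the noise is about 4 mm. I took that as noise.
- **First lift:** The first lift also reached about 29–31 mm before it slipped, so the lid was raised twice.

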